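Take the push block off its barbed hook and set it on the board at the router table

ROBOT

A 6-joint arm with a two-finger parallel gripper is mounted at the origin on the work surface. World frame = base frame: x ahead of the robot, y to its left, z up, the work surface at z = 0. Lengths are in m, angles in degrees, forces in N, time in s.
With the tool pointing down it reaches from about 0.3 to 0.875 m from the base axis. Payload 6.4 kg.
Tool frame: the origin (TCP) lies midway between the tips of the shut fingers; the grasp point (between the pads) lies 19 mm behind it; z points along the fingers, y is the line along which they close (so a half turn about z gives the same grasp; the last joint's range is limited). The gripper opens to 88 mm and grips with 3 to 60 N. Pads are 18 mm wide; open, the fingers measure 123 mm over their backs; the gripper's body (75 mm by 187 mm) begins 45 mm behind the grasp point.
Start: joints at [-77.825, 10.359, 92.074, -0, 77.567, -11.82], TCP at [0.234, -0.525, 0.239] pointing down, gripper open.
Joint ranges: [-171.53, 171.53], [-51.25, 118.39], [17.06, 147.69], [-65.23, 245.23], [0, 150.52], [-178.68, 178.68]. Speed limits (degrees/s): [147.25, 147.25, 172.46, 180, 180, 180].

INTERFACE

Orientations are given as a 3x3 rotation matrix whose columns are the frame's x, y, z axes.
In Python, from workcell import arm, optics, close_job gives the robot as it stands.
- The arm moves only by the shell command python3 -m inch 'ROWS' [FORCE]. ROWS is JSON, a list of rows, each a list of 7 numbers: the finger opening in mm, from 0 to 88.1, then the shift along the world's x, y, z in mm, then the turn, a rotation vector about the world's x, y, z in rad. A call has 1 to 12 rows; each row is the pose to reach, as a shift and turn from the pose commanded when the call began; what a row does not reach only later rows make up. A row lasts 1/12 s, in which the tool goes at most 41.7 mm and 7.16 degrees, less where a joint would pass 70% of its speed; a pose out of reach is approached as far as the arm can. A call with a gripper value outside its range is refused whole. The fingers move at their own pace and stop on an object; FORCE is the grip in N (left out, the last holds). Time passes only in rows, so rows that repeat a pose let the fingers close. It gives the time, the measured TCP pose, the force and the opening at its end, in the units of the state.
- arm.sense(): the state, without advancing time (a new reading comes with each control period).
- optics.camera(name): name is "scene" or "top" or "wrist"; returns a dict with "pixels" (384x512x3 uint8, blue, green, red), "range_z" (384x512 float32, m along the optical axis (not along the pixel's ray), 0 where there is no reading), "intrinsics" (3x3 intrinsics, pixels), "distortion" ([k1, k2, p1, p2, k3] as OpenCV has them; the pictures are not rectified), "R" (3x3) and "t" (3): a world point X has camera coordinates R X + t; the wrist camera has in their place "T_tool_cam" (4x4, takes a point from camera to tool coordinates, whose origin is the TCP and whose axes are the flange's). Camera axes: x right, y down, z forward; pixel columns grow to the right and rows downward; lengths in m; the calibration is good to about 2 mm. A picture is of the moment at which its call begins: read the wrist's pose just before it.
- close_job(): hands the job in, once; it reports no verdict.
The state is a dict: "t": time; "joint_positions": joint angles; "dq": joint speeds; "tau": joint torques, N m; "position": TCP position; "tool_rot": TCP orientation; "ft_force": force on the tool from outside, world axes, zero at the start; "moment": the same for the moment, N m; "finger_gap": finger opening in m.
Only numpy, scipy, OpenCV 4.12 (cv2) and the standard library are available. Lean on these libraries where they do the work, as an engineer would, in place of code of your own. Each camera call takes 0.05 s, during which the arm holds its last target. There are 200 camera calls.

TASK

Take the push block (the wide-soled one, not the slim push stick) off the barbed hook on the rack, raising it, tilting it and backing it over the barb by feel so that the hook is never strained. Then set it down gently on the board that lies at the router fence, sole flat on the middle of the board and in line with it, heel drawn up snug against the board's rear end (the end away from the cutter), and let go. Do not feed the board towards the cutter, and leave the other things as they are.

Things in the scene. Friction and masses are not known exactly. Their poses are not given: they have to be found in the camera images.
- push_block_slot (a point): Push block: plywood handle board 24 mm thick (along y) upright on a wooden sole 150 x 70 x 15 mm; 0.27-0.45 kg. x forward along the sole, y across, z up. Site: centre of the slot through the handle, 28 mm wide (x), 18 mm high (z). Sole underside 49 mm below, handle top 59 mm above. It hangs from one of two hooks: slot roof on the bar, handle board square to the bar.
- push_block_grip (a point): Grip point on the push block's handle board, 47 mm straight above the slot centre (same axes): solid plywood 24 mm thick (y), 92 mm long (x); the top edge is 12 mm above this point. The plywood's bare edges dent a little: about 1 mm at a touch of 3 to 5 N.
- push_block_heel (a point): On the push block: middle of the inner corner where the heel strip's front face meets the sole's underside (same axes), 59.5 mm behind (-x) and 49 mm below the slot centre. The heel strip behind it is 12 mm thick, 70 mm wide and hangs 10 mm below the sole.
- rack: Rack with both hooks: upright plywood panel 460 x 18 x 200 mm high on the bench; x along the panel, hooks point to -y; origin at the bench, under the middle of the face with the hooks. Hooks are at x = -70 (a) and +70 mm (b), 170 mm up. Hooks are rigid: over 20 N between push block and rack or hooks counts as straining them.
- hook_a_bend (a point): Hook a: 8 mm round steel bar, runs level 120 mm out from the panel, then bends up into a straight nose 42 mm long (plus its 4 mm round end). Site: on the bar's axis at the bend; x out along the level bar, z up, y sideways. Bent by hand: the nose rises 18 to 43 degrees above level, in the bar's vertical plane; the angle is not given, it must be seen or felt.
- hook_b_bend (a point): Hook b: all as hook a, with its own nose angle. On top of each nose a barb (5 mm wire) points back to the panel: from the bend, along / square to the nose, its wire axis runs from 41 / 1.5 to 33 / 9.5 mm, so nose with barb spans 4 mm below to 12 mm above the nose's axis. The push block hangs on one hook, a slim push stick on the other.
- stock_end (a point): Board, wood, 280 x 90 x 30 mm, about 0.6 kg, loose on the router table along the fence. Site: middle of the top edge of its rear end. x along the board towards the cutter (feed direction; the board lies at +x), y across, z up. Its top is 50 mm above the bench. The fence face is 45 mm beside its centre line, the fence top 30 mm above the board's top.
- push_stick: Slim wooden push stick, 40 x 12 x 150 mm, hanging from the other hook; origin at its lower end. Leave it.
- setup_block: Brass setup block 50 x 25 x 25 mm lying on the router table; origin at its underside. Leave it.
- square: Steel try square 150 x 90 mm lying on the router table; origin under its stock. Leave it.
- offcut: Dark wood offcut 90 x 55 x 32 mm on the bench below the rack; origin at its underside. Leave it.
- block_plane: Block plane 160 x 50 x 55 mm on the bench beyond the router table; origin at its underside. Leave it.
- screw_jar: Glass jar, 70 mm wide, 85 mm high, on the bench near the robot; origin at its underside. Leave it.
- glue: Glue bottle, 64 mm wide, 150 mm high, beyond the router table; origin at its underside. Leave it.

How it is judged (in metres and radians):
On the way:
1. the push block is off the hook, held clear of rack and hooks (distance between push_block_slot and hook_a_bend above 0.065 m and distance between push_block_slot and hook_b_bend above 0.065 m and x of push_block_slot in the frame of hook_a_bend above 0.02 m and height (world z) of push_block_slot above 0.12 m and contact force between push_block and rack below 0.05 N and contact force between push_block and the fingers above 1 N), for 0.2 s.
At the end, for the whole second after the job is handed in: The push block stands released and at rest on the board: sole flat (within 3 mm and 3 degrees), heel against the board's rear end with a gap under 3 mm, within 12 mm of the board's middle and in line with it within 4 degrees; the board within 12 mm of where it was (x of push_block_heel in the frame of stock_end between -0.003 and 0.002 m and y of push_block_heel in the frame of stock_end between -0.012 and 0.012 m and x of push_block_slot in the frame of stock_end above 0.04 m and z of push_block_heel in the frame of stock_end between -0.003 and 0.003 m and angle between the x axis of push_block_heel and the x axis of stock_end, either way round below 0.07 rad and angle between push_block_heel's own z axis and vertical below 0.05 rad and linear speed of push_block below 0.02 m/s and distance of stock_end from where it was at the start of the episode below 0.012 m); the robot touches nothing.
It fails at once if the hook is strained: over 20 N between the push block and the rack with its hooks (contact force between push_block and rack above 20 N).
It fails at once if the push block is set down or pushed hard on the board: over 40 N (contact force between push_block and stock above 40 N).
It fails at once if the board is shifted more than 12 mm (distance of stock_end from where it was at the start of the episode above 0.012 m).
It fails at once if the push stick is knocked or another bystander moved more than 25 mm (distance of any of push_stick, setup_block, square, offcut, block_plane, screw_jar, glue from where it was at the start of the episode above 0.025 m).
It also fails if it takes over 72 s, if anything falls off the work surface, if the arm or the gripper's body presses on something with over 40 N, if the wrist force passes 120 N, or if a joint passes its speed limit or range.

## Working session

There is one attempt and no reset: what is moved stays moved. The work goes in short steps, Python scripts to look and compute and a shell command to move; the robot and the scene stay as the last step left them, time stands still between calls to the robot, and variables do not carry over. Pictures are saved under pics/ and viewed, on a budget of 10 in all, crops included, one or two more only if the job needs it, and the job is handed in when it is done.

```bash
mkdir -p pics; ls
cat > h.py <<'E'
import numpy as np, cv2
from workcell import arm, optics
def cap(n):
    s=arm.sense(); c=optics.camera(n)
    if 'T_tool_cam' in c:
        T=np.eye(4);T[:3,:3]=np.array(s['tool_rot']);T[:3,3]=s['position'];M=T@np.array(c['T_tool_cam'])
        Rw,tw=M[:3,:3],M[:3,3]
    else:
        R=np.array(c['R']);Rw=R.T;tw=-R.T@np.array(c['t'])
    np.savez(f'pics/{n}.npz',p=c['pixels'],z=c['range_z'],K=c['intrinsics'],d=c['distortion'],R=Rw,t=tw)
    return c['pixels']
def load(n): return dict(np.load(f'pics/{n}.npz'))
def w(c,u,v,z=None):
    z=np.asarray(c['z'][np.int_(np.round(v)),np.int_(np.round(u))] if z is None else z,float)
    q=cv2.undistortPoints(np.stack([np.atleast_1d(u),np.atleast_1d(v)],-1).astype(float).reshape(-1,1,2),c['K'],c['d'])[:,0]
    p=np.c_[q,np.ones(len(q))]*np.atleast_1d(z)[:,None]
    return p@c['R'].T+c['t']
def cloud(n):
    c=load(n);v,u=np.mgrid[:384,:512];P=w(c,u.ravel(),v.ravel()).reshape(384,512,3);P[c['z']==0]=np.nan
    return c['p'],P
E
python3 - <<'E'
from h import *
a=cap('scene');b=cap('top')
cv2.imwrite('pics/s1.png',cv2.resize(a,(800,600)));cv2.imwrite('pics/t1.png',cv2.resize(b,(800,600)))
for n in('scene','top'):
    c=load(n);print(n,c['t'].round(3),c['R'].round(2).tolist(),c['K'][0,0])
s=arm.sense();print(s['t'],s['position'],np.round(s['tool_rot'],3),s['ft_force'])
E
```

```text
pics
scene [ 1.461 -0.22   0.764] [[0.18, 0.53, -0.83], [0.98, -0.08, 0.16], [0.02, -0.84, -0.54]] 402.09488239733435
top [ 0.407 -0.006  1.144] [[0.02, -0.99, 0.12], [-1.0, -0.02, -0.01], [0.01, -0.12, -0.99]] 445.6921689451004
0.1 [ 0.23374225 -0.52482919  0.23791494] [[ 0.914  0.407 -0.   ]
 [ 0.407 -0.914  0.002]
 [ 0.    -0.002 -1.   ]] [-0.2270129  -0.18047828  0.49329787]
```

View pics/s1.png

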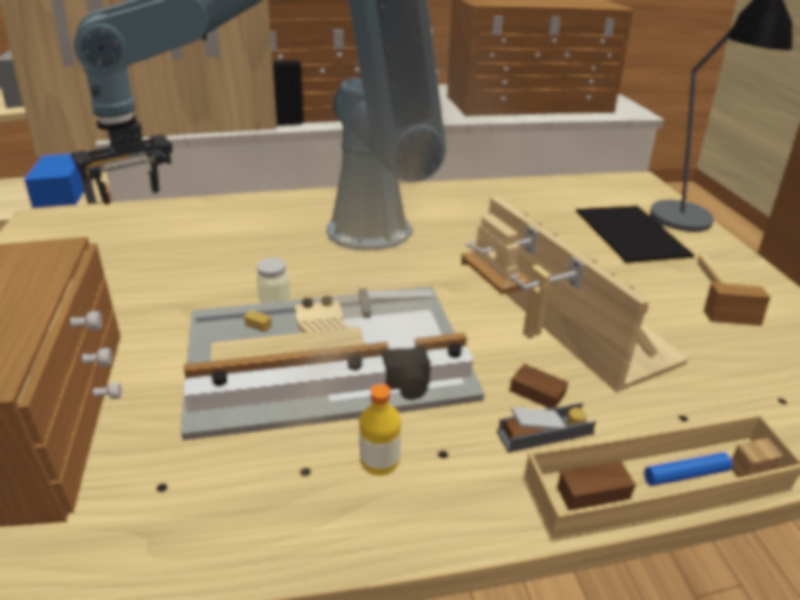

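View pics/t1.png

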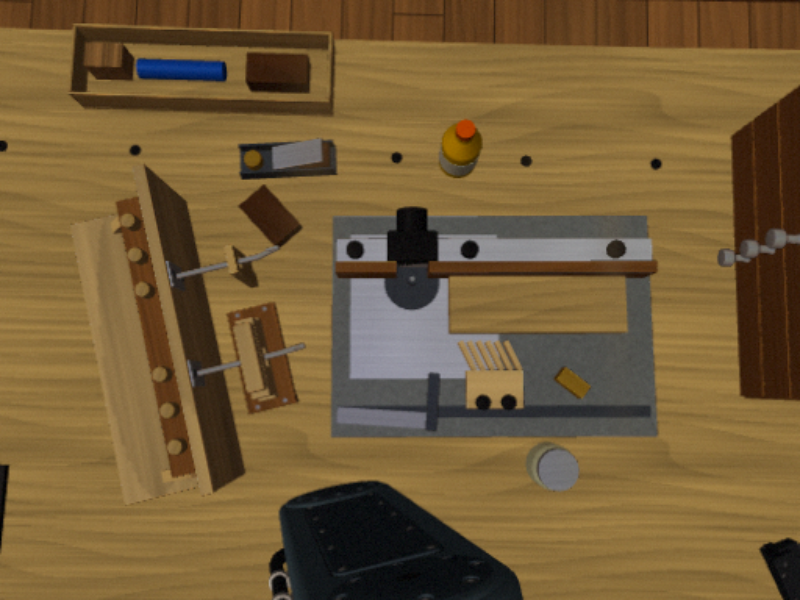

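The two views show the rack on the robot's left with its hooks pointing to world -y. In the top view the push block hangs on the near hook (a) at about (262,358) and the push stick hangs on hook b. The board is at (540,305) with its rear end at (627,305), and the cutter is on its left. Next I measure.

Run:
```python
from h import *
for n in('scene','top'):
    p,P=cloud(n)
    c=load(n)
    # enlarge crops
    if n=='top':
        a=p[170:280,80:210]; cv2.imwrite('pics/t2.png',cv2.resize(a,None,fx=6,fy=5.45,interpolation=cv2.INTER_CUBIC))
    else:
        a=p[120:230,290:400]; cv2.imwrite('pics/s2.png',cv2.resize(a,(600,600),interpolation=cv2.INTER_CUBIC))
    x,y,z=P[...,0],P[...,1],P[...,2]
    print(n)
    m=(x>.2)&(x<.7)&(y>.1)&(y<.5)&(z>.05)&(z<.3)
    Q=P[m]; h,e=np.histogram(Q[:,2],np.arange(.05,.3,.005));print([(round(e[i],3),h[i]) for i in range(len(h)) if h[i]>15])
p,P=cloud('top')
f=lambda u,v:P[int(round(v*.64)),int(round(u*.64))].round(4).tolist()
for k,(u,v) in dict(panT=(140,168),panB=(207,488),handle=(250,355),handle2=(256,385),hndl3=(243,328),soleN=(285,400),soleF=(268,310),bar=(215,370),barout=(283,352),tip=(300,347),tipb=(274,249),barb=(210,267),board=(540,305),b1=(622,282),b2=(622,328),b3=(455,328),fence=(540,268),table=(600,370),rearout=(638,310)).items(): print(k,f(u,v))
```

```text
scene
[(np.float64(0.05), np.int64(104)), (np.float64(0.055), np.int64(93)), (np.float64(0.06), np.int64(94)), (np.float64(0.065), np.int64(108)), (np.float64(0.07), np.int64(106)), (np.float64(0.075), np.int64(105)), (np.float64(0.08), np.int64(111)), (np.float64(0.085), np.int64(118)), (np.float64(0.09), np.int64(109)), (np.float64(0.095), np.int64(127)), (np.float64(0.1), np.int64(116)), (np.float64(0.105), np.int64(124)), (np.float64(0.11), np.int64(123)), (np.float64(0.115), np.int64(148)), (np.float64(0.12), np.int64(166)), (np.float64(0.125), np.int64(208)), (np.float64(0.13), np.int64(379)), (np.float64(0.135), np.int64(169)), (np.float64(0.14), np.int64(156)), (np.float64(0.145), np.int64(160)), (np.float64(0.15), np.int64(178)), (np.float64(0.155), np.int64(191)), (np.float64(0.16), np.int64(165)), (np.float64(0.165), np.int64(218)), (np.float64(0.17), np.int64(289)), (np.float64(0.175), np.int64(231)), (np.float64(0.18), np.int64(239)), (np.float64(0.185), np.int64(307)), (np.float64(0.19), np.int64(247)), (np.float64(0.195), np.int64(455)), (np.float64(0.2), np.int64(244)
[... 1332 characters left out ...]
), np.int64(18)), (np.float64(0.215), np.int64(46)), (np.float64(0.22), np.int64(448)), (np.float64(0.225), np.int64(88))]
panT [0.6953, 0.3515, 0.2006]
panB [0.2674, 0.2363, 0.2001]
handle [0.4414, 0.1841, 0.221]
handle2 [0.4028, 0.1734, 0.2241]
hndl3 [0.476, 0.1935, 0.224]
soleN [0.3812, 0.1498, 0.1342]
soleF [0.5114, 0.1791, 0.1298]
bar [0.4207, 0.2408, 0.1702]
barout [0.4483, 0.1482, 0.1775]
tip [0.4543, 0.122, 0.1982]
tipb [0.5877, 0.1631, 0.2034]
barb [0.5642, 0.2566, 0.1743]
board [0.5378, -0.2356, 0.0493]
b1 [0.5786, -0.3648, 0.0488]
b2 [0.5041, -0.3647, 0.0457]
b3 [0.4972, -0.1, 0.0486]
fence [0.5896, -0.2284, 0.0836]
table [0.4375, -0.3371, 0.0191]
rearout [0.5381, -0.4004, 0.0156]
```

View pics/t2.png

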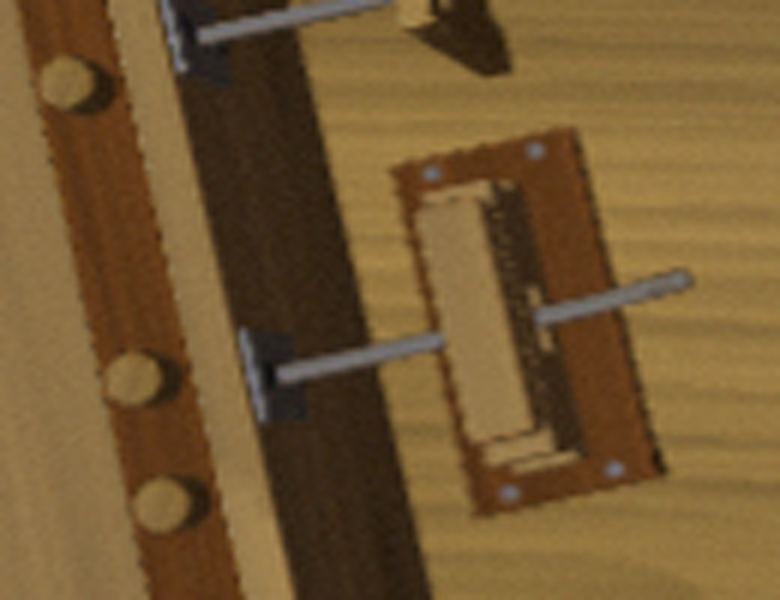

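View pics/s2.png

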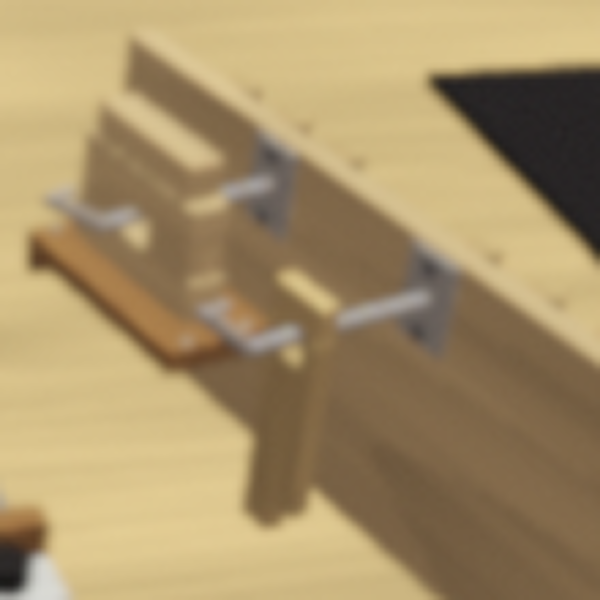

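The crops show the block's handle along the panel, with its top at crop (470,310). The nose tip of hook a is at (685,278). In the scene crop the heel strip hangs at the left end (35,255), so the heel is on the robot's side. Next I fit lines and planes to the clouds.

Run:
```python
from h import *
pt,P=cloud('top'); ps,S=cloud('scene')
def box(P,x,y,z):
    m=(P[...,0]>x[0])&(P[...,0]<x[1])&(P[...,1]>y[0])&(P[...,1]<y[1])&(P[...,2]>z[0])&(P[...,2]<z[1]);return P[m]
for n,C in(('top',P),('scene',S)):
    # panel front face plane (top edge front line)
    Q=box(C,(.28,.68),(.2,.37),(.194,.206))
    r=cv2.minAreaRect((Q[:,:2]*1000).astype(np.float32));print(n,'panel top rect',[np.round(k,1).tolist() if not np.isscalar(k) else round(k,2) for k in r], Q[:,2].mean())
    H=box(C,(.35,.55),(.1,.23),(.214,.235)); r=cv2.minAreaRect((H[:,:2]*1000).astype(np.float32));print(' handle top',r,np.median(H[:,2]),len(H), H.mean(0))
    A=np.c_[H[:,:2]-H[:,:2].mean(0),np.ones(len(H))];print('  slope',np.linalg.lstsq(A,H[:,2],rcond=None)[0])
    B=box(C,(.45,.6),(-.42,-.06),(.042,.056)); r=cv2.minAreaRect((B[:,:2]*1000).astype(np.float32));print(' board',r,np.median(B[:,2]),len(B))
np.set_printoptions(suppress=True,precision=1,linewidth=150)
th=np.radians(15.07);ex=np.array([np.cos(th),np.sin(th),0]);eo=np.array([np.sin(th),-np.cos(th),0]) # along panel, outwards
o=np.array([.4207,.2408,0])
for n,C in(('top',P),('scene',S)):
  for nm,off in(('a',0),('b',.14)):
    D=C-o-off*ex; a=D@ex;b=D@eo;z=C[...,2]
    m=(abs(a)<.02)&(b>-.03)&(b<.16)&(z>.15)&(z<.212)
    t=np.c_[b[m],z[m],a[m]]*1000; t=t[np.argsort(t[:,0])]
    print(n,nm,len(t)); 
    for lo in range(-30,160,6):
        q=t[(t[:,0]>=lo)&(t[:,0]<lo+6)]
        if len(q): print('  ',lo,len(q),'z med/max',np.median(q[:,1]),q[:,1].max(),'a',np.median(q[:,2]))
```

```text
top panel top rect [[491.2, 252.7], [416.6, 110.2], 15.12] 0.19904908292420498
 handle top ((439.1488952636719, 186.46234130859375), (91.41345977783203, 26.225584030151367), 15.568225860595703) 0.22311117469322644 584 [0.43893651 0.18547357 0.22292219]
  slope [-0.0133777   0.05807013  0.22292219]
 board ((541.1324462890625, -230.37741088867188), (92.03431701660156, 335.0856628417969), 1.4396933317184448) 0.049412866755111695 4161
scene panel top rect [[491.8, 250.1], [418.2, 112.8], 15.23] 0.19866375375081438
 handle top ((441.00628662109375, 183.40798950195312), (93.56952667236328, 25.590431213378906), 15.528141975402832) 0.22385932550230558 175 [0.44727509 0.18219265 0.2225132 ]
  slope [-0.07078395  0.17215131  0.2225132 ]
 board ((522.7010498046875, -231.6516571044922), (58.70100402832031, 280.8283996582031), 2.1631855964660645) 0.0502094208193522 1095
top a 433
   -30 144 z med/max 185.25045378370768 204.81348330953531 a -0.9101966499596034
   -24 17 z med/max 171.8432016514252 196.06338043839443 a 2.8510319509037894
   -18 9 z med/max 173.90858305368107 176.44188401725347 a 3.
[... 6391 characters left out ...]
5.295131959659363
   78 5 z med/max 172.98760599163865 175.6576488662548 a 5.2274466825863115
   84 4 z med/max 173.7906224415505 174.63745379157692 a 6.062269978647097
   90 6 z med/max 171.70780168470324 176.1767345396017 a 6.285052208247386
   96 5 z med/max 177.60570921523632 179.53002243131476 a 5.746072998125178
   102 5 z med/max 182.31935377769426 185.70159906259255 a 6.747425584454285
   108 9 z med/max 190.8392080281338 202.67412130078 a 5.666001919831952
   114 7 z med/max 195.82074522541282 200.48753478361337 a 6.060954701151205
   120 8 z med/max 198.31604800869218 203.48617340664666 a 5.38064275735345
   126 2 z med/max 201.38320605239102 202.22020888886703 a 6.8632028307876825
```

Nose a rises about 30 to 31° from its bend, which is about 92 mm out in my rack axis. The slot hangs about 33 mm inside the bend. Next I hover over the handle and look with the wrist camera.

```bash
python3 -m inch '[[88,0,0,40,0,0,0],[88,0,0,80,0,0,0],[88,10,35,110,0,0,0],[88,20,70,110,0,0,-0.05],[88,30,105,110,0,0,-0.1],[88,40,140,110,0,0,-0.15],[88,50,175,110,0,0,-0.15],[88,60,210,110,0,0,-0.15],[88,70,245,110,0,0,-0.15],[88,80,280,110,0,0,-0.15],[88,90,315,110,0,0,-0.15],[88,100,350,110,0,0,-0.15]]' 50 && python3 -m inch '[[88,10,35,0,0,0,0],[88,20,70,0,0,0,0],[88,30,105,0,0,0,0],[88,40,140,0,0,0,0],[88,50,175,0,0,0,0],[88,60,210,0,0,0,0],[88,70,245,0,0,0,0],[88,80,280,0,0,0,0],[88,90,315,0,0,0,0],[88,98,340,-10,0,0,0],[88,104,355,-20,0,0,0],[88,104,355,-20,0,0,0]]'
python3 - <<'E'
from h import *
c=optics.camera('wrist');print(np.round(c['T_tool_cam'],3))
a=cap('wrist');cv2.imwrite('pics/w1.png',cv2.resize(a,(800,600),interpolation=cv2.INTER_CUBIC))
s=arm.sense();print(s['t'],s['position'],np.round(s['tool_rot'],3).tolist(),s['ft_force'],s['finger_gap'])
E
```

```text
t: 1.1
position: [0.3337, -0.1735, 0.3485]
tool_rot: [[0.964, 0.265, 0.0], [0.265, -0.964, 0.0], [0.0, -0.0, -1.0]]
ft_force: [1.1, 0.7, 0.9]
finger_gap: 0.0882
t: 2.1
position: [0.437, 0.1821, 0.3261]
tool_rot: [[0.963, 0.269, -0.004], [0.269, -0.963, 0.0], [-0.004, -0.001, -1.0]]
ft_force: [-0.6, 0.6, -0.4]
finger_gap: 0.0881
[[-0.    -0.955 -0.298  0.077]
 [ 1.    -0.    -0.001 -0.001]
 [ 0.001 -0.298  0.955 -0.146]
 [ 0.     0.     0.     1.   ]]
2.2 [0.43725045 0.17979109 0.32794833] [[0.964, 0.267, -0.002], [0.267, -0.964, -0.001], [-0.002, 0.0, -1.0]] [ 0.59715519 -0.5507071  -0.10922399] 0.08810506678672507
```

View pics/w1.png

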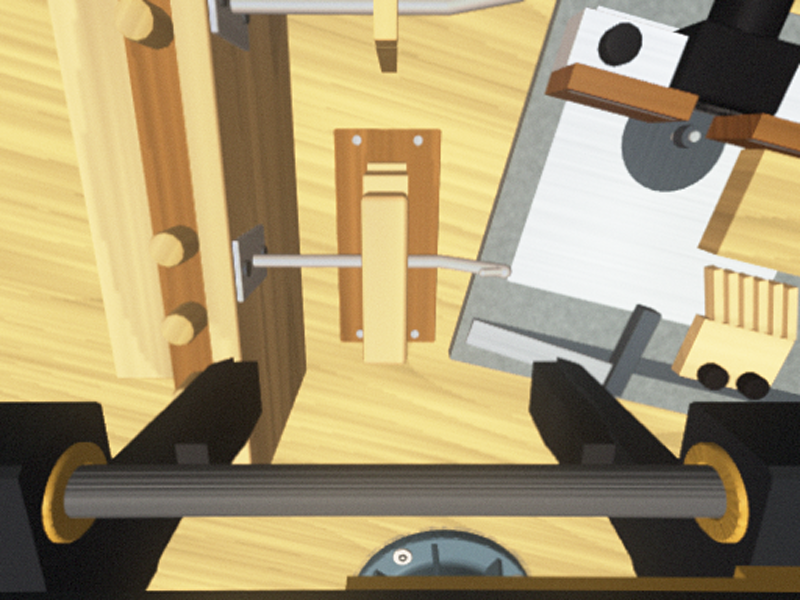

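The wrist view shows the handle top from (362,190) to (408,362), square to the bar. The bend of hook a is near (455,262), the barb at (492,268) and the nose end at (510,271). Next I refine with the close cloud.

Run:
```python
from h import *
np.set_printoptions(suppress=True,precision=1,linewidth=150)
p,P=cloud('wrist')
th=np.radians(15.3);ex=np.array([np.cos(th),np.sin(th),0]);eo=np.array([np.sin(th),-np.cos(th),0])
o=np.array([.4207,.2408,0]);D=P-o;a=D@ex*1000;b=D@eo*1000;z=P[...,2]*1000
m=(a>-60)&(a<60)&(b>30)&(b<90)&(z>216)&(z<232)
H=np.c_[a[m],b[m],z[m]].astype(np.float32);print('handle',cv2.minAreaRect(H[:,:2]),np.median(H[:,2]),len(H),H.min(0),H.max(0))
for rng in((0,15),(-15,0),(-35,-15),(15,35)):
    k=(H[:,0]>rng[0])&(H[:,0]<rng[1]);print(rng,np.percentile(H[k,1],[2,50,98]),np.median(H[k,2]))
mm=(abs(a-3)<9)&(z>160)&(z<210)
for lo in list(range(-36,36,6))+list(range(72,144,3)):
    q=mm&(b>=lo)&(b<lo+(6 if lo<40 else 3))
    if q.sum()>2: print(lo,q.sum(),'z',np.median(z[q]),np.percentile(z[q],90),'a',np.median(a[q]),a[q].min(),a[q].max())
q=mm&(b>98)&(b<108)&(z>172);print('nose fit',np.polyfit(b[q],z[q],1))
# panel face
q=(abs(a-40)<20)&(z>100)&(z<190)&(b<20);print('face b',np.median(b[q]),np.percentile(b[q],[10,90]))
q=(abs(a-40)<20)&(z>196)&(z<204);print('paneltop b',np.percentile(b[q],[2,98]))
```

```text
Traceback (most recent call last):
cv2.error: OpenCV(4.12.0) /io/opencv/modules/imgproc/src/convhull.cpp:143: error: (-215:Assertion failed) total >= 0 && (depth == CV_32F || depth == CV_32S) in function 'convexHull'
```

Run:
```python
from h import *
p,P=cloud('wrist');c=load('wrist')
print((c['z']>0).mean(),c['t'],c['R'].round(2),c['K'])
for u,v in((385,250),(385,350),(300,261),(430,262),(505,270),(560,230),(350,150)): print(u,v,P[int(v*.64),int(u*.64)],c['z'][int(v*.64),int(u*.64)])
```

```text
0.9961039225260416 [0.51125276 0.202387   0.4731477 ] [[ 0.27 -0.92 -0.29]
 [-0.96 -0.26 -0.08]
 [-0.    0.3  -0.95]] [[319.39515866   0.         252.5427068 ]
 [  0.         319.39515866 187.88298949]
 [  0.           0.           1.        ]]
385 250 [0.45658457 0.19291046 0.22497286] 0.2532853
385 350 [0.40325627 0.1784345  0.22481677] 0.27007824
300 261 [0.42490903 0.23914914 0.1744621 ] 0.30697763
430 262 [0.44614024 0.16224147 0.17369108] 0.30765763
505 270 [0.45843023 0.12303241 0.19773359] 0.28427765
560 230 [0.47258426 0.03632298 0.02076672] 0.455806
350 150 [0.49468368 0.22862943 0.1321191 ] 0.3279187
```

```bash
cat > m.py <<'E'
from h import *
np.set_printoptions(suppress=True,precision=1,linewidth=150)
p,P=cloud('wrist')
th=np.radians(15.3);ex=np.array([np.cos(th),np.sin(th),0]);eo=np.array([np.sin(th),-np.cos(th),0])
o=np.array([.4207,.2408,0]);D=P-o;a=D@ex*1000;b=D@eo*1000;z=P[...,2]*1000
m=(a>-60)&(a<60)&(b>30)&(b<90)&(z>216)&(z<232)
H=np.c_[a[m],b[m],z[m]].astype(np.float32);print('handle',cv2.minAreaRect(H[:,:2].copy()),np.median(H[:,2]),len(H),H.min(0),H.max(0))
for rng in((0,15),(-15,0),(-35,-15),(15,35)):
    k=(H[:,0]>rng[0])&(H[:,0]<rng[1]);print(rng,np.percentile(H[k,1],[2,50,98]),np.median(H[k,2]))
mm=(abs(a-3)<9)&(z>160)&(z<210)
for lo in list(range(-36,36,6))+list(range(72,144,3)):
    q=mm&(b>=lo)&(b<lo+(6 if lo<40 else 3))
    if q.sum()>2: print(lo,q.sum(),'z',np.median(z[q]),np.percentile(z[q],90),'a',np.median(a[q]),a[q].min(),a[q].max())
q=mm&(b>98)&(b<108)&(z>172);print('nose fit',np.polyfit(b[q],z[q],1))
q=(abs(a-40)<20)&(z>100)&(z<190)&(b<20);print('face b',np.median(b[q]),np.percentile(b[q],[10,90]))
q=(abs(a-40)<20)&(z>196)&(z<204);print('paneltop b',np.percentile(b[q],[2,98]))
E
python3 m.py
```

```text
handle ((3.7897567749023438, 55.26152420043945), (23.93046760559082, 91.69479370117188), 89.8332290649414) 223.99713 3160 [-42.   43.3 216.7] [ 49.6  67.3 226.4]
(0, 15) [44.2 55.6 67. ] 224.03464
(-15, 0) [44.  55.6 67.1] 224.07838
(-35, -15) [43.7 55.5 66.5] 224.05638
(15, 35) [43.7 55.6 66.8] 224.01541
-36 150 z 199.9046380806289 201.00688211379847 a 3.199923501735312 -5.932850999699501 11.579978697213814
-30 285 z 190.91735663079535 198.4080150176835 a 4.201126047690956 -5.870671877372031 11.857120860056135
-24 53 z 173.35003086976823 174.76812642391775 a 4.53525624048191 -0.49866661168038967 7.815123587203904
-18 57 z 173.33647584384548 174.56579446093752 a 4.378429183606008 -0.1946407036370963 7.705153053297183
-12 57 z 173.300000734557 174.48810384829343 a 4.380920732985083 -0.2430736321410576 7.772918856497401
-6 55 z 173.39093308144288 174.64110220308697 a 4.384224607255081 -0.0876030244772134 8.030259395120648
0 56 z 173.40506938904292 174.52827082191644 a 4.54882983036789 -0.19094868330313683 7.75402227220362
6 53 z 173.30476021174175 174.57205460978392 a 4.679843471187221
[... 1799 characters left out ...]
 z 197.2692248468525 198.9667746615387 a 5.322284669539155 1.4338558760943565 7.555266520171634
114 30 z 196.704503292747 198.43223282108372 a 5.608935908469642 1.502198989805663 7.674912830523045
117 30 z 195.47565886848378 197.42901556587498 a 5.129674054308109 -0.1785954880792317 7.660397931673283
120 33 z 196.34468337258653 197.51358148464396 a 4.803271229894964 0.14725018828754455 7.502692687838008
123 28 z 197.10763073865425 197.86700304296477 a 4.410833754286912 -0.1484858813862118 7.276790951956178
126 5 z 196.10645681629606 197.2308120128726 a 3.6901993478553727 1.89091429082479 5.826405213345477
nose fit [  0.7 114.1]
face b -66.48493242931983 [-87.3 -30.5]
paneltop b [-47.5  65.3]
```

The close cloud gives these values:
- **Nose:** it rises about 34°. The bend is at b=89, z=170 in my rack axis.
- **Block:** it hangs level, with the handle centre at b=55.5 and the top at 224.0 mm, as expected.

I descend with a reduced opening so that the outer finger clears the nose.

```bash
python3 -m inch '[[52,1,4,0,0,0,0],[52,2,8.5,-20,0,0,0],[52,2,8.5,-50,0,0,0],[52,2,8.5,-80,0,0,0],[52,2,8.5,-100,0,0,0],[52,2,8.5,-115,0,0,0],[52,2,8.5,-125,0,0,0],[52,2,8.5,-132,0,0,0],[52,2,8.5,-135,0,0,0],[52,2,8.5,-135,0,0,0]]'
python3 - <<'E'
from h import *
s=arm.sense();print(s['t'],s['position'],np.round(s['tool_rot'],3).tolist(),s['ft_force'],s['finger_gap'])
E
```

```text
t: 3.03
position: [0.4401, 0.1879, 0.194]
tool_rot: [[0.964, 0.265, 0.0], [0.265, -0.964, 0.0], [0.0, 0.0, -1.0]]
ft_force: [-0.5, 0.4, -0.1]
finger_gap: 0.052
3.0333 [0.44013234 0.18786167 0.19397262] [[0.964, 0.265, 0.0], [0.265, -0.964, 0.0], [0.0, 0.0, -1.0]] [-0.5012376   0.40360422 -0.11596325] 0.05203158184240554
```

```bash
python3 -m inch '[[40,0,0,0,0,0,0],[32,0,0,0,0,0,0],[28,0,0,0,0,0,0],[25,0,0,0,0,0,0],[22,0,0,0,0,0,0],[20,0,0,0,0,0,0],[18,0,0,0,0,0,0],[15,0,0,0,0,0,0],[15,0,0,0,0,0,0],[15,0,0,0,0,0,0]]' 45
cat > plan.py <<'E'
import sys,numpy as np
# slot-centre waypoints (b,z,tilt deg) in rack plane -> shift/turn relative to previous waypoint given first
th=np.radians(15.4);ex=np.array([np.cos(th),np.sin(th),0]);eo=np.array([np.sin(th),-np.cos(th),0]);ez=np.array([0,0,1.])
def tcp(b,z,t): t=np.radians(t);return b*eo+z*ez+28*(-np.sin(t)*eo+np.cos(t)*ez)
def nose(s,n,a=34,bb=89): a=np.radians(a);return bb+s*np.cos(a)-n*np.sin(a),170+s*np.sin(a)+n*np.cos(a)
def rows(p0,ps):
    for p in ps: print(np.round(p,1),np.round(tcp(*p)-tcp(*p0),1),np.round(-np.radians(p[2]-p0[2])*ex,3))
E
python3 - <<'E'
from plan import *
p0=(55.5,165,0)
rows(p0,[(55.5,170,0),(66,170,0),(77,170.5,0)]+[(*nose(s,n),t) for s,n,t in ((-6,1.5,8),(0,2,17),(5,2.5,23),(10,3,29),(15,3.5,34))])
E
```

```text
t: 3.87
position: [0.4402, 0.1883, 0.1942]
tool_rot: [[0.964, 0.266, 0.001], [0.266, -0.964, 0.0], [0.001, 0.0, -1.0]]
ft_force: [-1.3, 0.1, 5.2]
finger_gap: 0.0234
[ 55.5 170.    0. ] [0. 0. 5.] [-0. -0. -0.]
[ 66 170   0] [  2.8 -10.1   5. ] [-0. -0. -0.]
[ 77.  170.5   0. ] [  5.7 -20.7   5.5] [-0. -0. -0.]
[ 83.2 167.9   8. ] [  6.3 -22.9   2.6] [-0.135 -0.037 -0.   ]
[ 87.9 171.7  17. ] [  6.4 -23.3   5.4] [-0.286 -0.079 -0.   ]
[ 91.7 174.9  23. ] [  6.7 -24.4   7.6] [-0.387 -0.107 -0.   ]
[ 95.6 178.1  29. ] [  7.  -25.6   9.6] [-0.488 -0.134 -0.   ]
[ 99.5 181.3  34. ] [  7.5 -27.3  11.5] [-0.572 -0.158 -0.   ]
```

```bash
python3 -m inch '[[15,0,0,0,0,0,0],[15,0,0,1,0,0,0],[15,0,0,2,0,0,0],[15,0,0,2,0,0,0]]'; python3 -m inch '[[15,0,0,1,0,0,0],[15,0,0,2,0,0,0],[15,0,0,3,0,0,0],[15,0,0,3,0,0,0]]'
```

```text
t: 4.2
position: [0.4391, 0.1881, 0.1949]
tool_rot: [[0.964, 0.266, -0.002], [0.266, -0.964, -0.0], [-0.002, -0.0, -1.0]]
ft_force: [0.6, -0.1, -3.6]
finger_gap: 0.0234
t: 4.53
position: [0.4399, 0.1882, 0.1988]
tool_rot: [[0.964, 0.266, 0.0], [0.266, -0.964, 0.0], [0.0, -0.0, -1.0]]
ft_force: [0.9, -0.7, -3.2]
finger_gap: 0.0241
```

```bash
python3 -m inch '[[15,1.4,-5,0,0,0,0],[15,2.8,-10,0,0,0,0],[15,4.2,-15,0,0,0,0],[15,5.7,-20.7,0.5,0,0,0],[15,5.7,-20.7,0.5,0,0,0],[15,5.7,-20.7,0.5,0,0,0]]'
python3 - <<'E'
from plan import *
p0=(77,170.5,0)
rows(p0,[(80,170.5,4),(83.5,170.8,9)]+[(*nose(s,n),t) for s,n,t in ((0,2,17),(5,2.5,23),(10,3,29),(15,3.5,34))])
# simple clearance check in plane (bar as polyline radius 4, slot +-12 x +-9)
a=np.radians(34)
def clr(b,z,t):
    t=np.radians(t);L=np.linspace(-40,0,200);N=np.linspace(0,46,200)
    X=np.r_[89+L,89+N*np.cos(a)];Z=np.r_[170+0*L,170+N*np.sin(a)]
    k=np.linspace(41,33,30);m=np.linspace(1.5,9.5,30)
    BX=89+k*np.cos(a)-m*np.sin(a);BZ=170+k*np.sin(a)+m*np.cos(a)
    out=[]
    for x,zz,r in((X,Z,4),(BX,BZ,2.5)):
        u=(x-b)*np.cos(t)+(zz-z)*np.sin(t);v=-(x-b)*np.sin(t)+(zz-z)*np.cos(t);i=abs(u)<12+r*.5
        out.append((round(9-r-v[i].max(),1),round(9-r+v[i].min(),1)) if i.any() else None)
    return out
for p in [(77,170.5,0),(80,170.5,4),(83.5,170.8,9)]+[(*nose(s,n),t) for s,n,t in ((0,2,17),(5,2.5,23),(10,3,29),(15,3.5,34),(20,4,34),(30,4,34),(40,4,34),(50,4,34))]: print(p[2],'roof/floor clearance bar,barb',clr(*p))
E
```

```text
t: 5.03
position: [0.4457, 0.167, 0.1993]
tool_rot: [[0.964, 0.264, 0.0], [0.264, -0.964, 0.0], [0.0, -0.0, -1.0]]
ft_force: [-1.5, 0.0, -3.6]
finger_gap: 0.0236
[ 80.  170.5   4. ] [ 0.3 -1.  -0.1] [-0.067 -0.019 -0.   ]
[ 83.5 170.8   9. ] [ 0.6 -2.  -0. ] [-0.151 -0.042 -0.   ]
[ 87.9 171.7  17. ] [ 0.7 -2.6 -0.1] [-0.286 -0.079 -0.   ]
[ 91.7 174.9  23. ] [ 1.  -3.7  2.1] [-0.387 -0.107 -0.   ]
[ 95.6 178.1  29. ] [ 1.3 -4.9  4.1] [-0.488 -0.134 -0.   ]
[ 99.5 181.3  34. ] [ 1.8 -6.6  6. ] [-0.572 -0.158 -0.   ]
0 roof/floor clearance bar,barb [(np.float64(4.2), np.float64(4.5)), None]
4 roof/floor clearance bar,barb [(np.float64(3.2), np.float64(3.9)), None]
9 roof/floor clearance bar,barb [(np.float64(2.6), np.float64(3.3)), None]
17 roof/floor clearance bar,barb [(np.float64(2.5), np.float64(3.1)), None]
23 roof/floor clearance bar,barb [(np.float64(4.4), np.float64(1.6)), None]
29 roof/floor clearance bar,barb [(np.float64(6.5), np.float64(1.1)), None]
34 roof/floor clearance bar,barb [(np.float64(8.5), np.float64(1.5)), None]
34 roof/floor clearance bar,barb [(np.float64(9.0), np.float64(1.0)), (np.float64(1.0), np.float64(12.0))]
34 roof/floor clearance bar,barb [(np.float64(9.0), np.float64(1.0)), (np.float64(1.0), np.float64(4.0))]
34 roof/floor clearance bar,barb [(np.float64(9.0), np.float64(1.0)), (np.float64(1.0), np.float64(4.0))]
34 roof/floor clearance bar,barb [(np.float64(9.0), np.float64(1.0)), (np.float64(4.9), np.float64(4.0))]
```

```bash
python3 -m inch '[[15,0.3,-1,0,-0.067,-0.019,0],[15,0.6,-2,0,-0.15,-0.042,0],[15,0.7,-2.4,0,-0.22,-0.061,0],[15,0.7,-2.6,0,-0.286,-0.079,0],[15,0.7,-2.6,0,-0.286,-0.079,0],[15,0.7,-2.6,0,-0.286,-0.079,0]]'
```

```text
t: 5.53
position: [0.4457, 0.1659, 0.1988]
tool_rot: [[0.964, 0.256, 0.077], [0.268, -0.922, -0.28], [-0.001, 0.29, -0.957]]
ft_force: [-0.1, -0.4, -3.2]
finger_gap: 0.0237
```

```bash
python3 -m inch '[[15,0.2,-0.8,0.7,-0.05,-0.014,0],[15,0.4,-1.6,1.4,-0.1,-0.028,0],[15,0.8,-3.1,3,-0.2,-0.055,0],[15,1.3,-4.8,4.9,-0.286,-0.079,0],[15,1.3,-4.8,4.9,-0.286,-0.079,0],[15,1.3,-4.8,4.9,-0.286,-0.079,0]]'
python3 - <<'E'
from h import *
s=arm.sense();print(s['t'],s['position'],np.round(s['tool_rot'],3).tolist(),s['ft_force'],s['finger_gap'])
a=cap('wrist');cv2.imwrite('pics/w2.png',cv2.resize(a,(800,600),interpolation=cv2.INTER_CUBIC))
s=arm.sense();print(s['t'],s['position'],s['ft_force'])
E
```

```text
t: 6.03
position: [0.4471, 0.1606, 0.2032]
tool_rot: [[0.964, 0.223, 0.147], [0.266, -0.801, -0.536], [-0.002, 0.556, -0.831]]
ft_force: [1.1, 0.6, -3.5]
finger_gap: 0.0236
6.0333 [0.44714911 0.16055767 0.20320813] [[0.964, 0.223, 0.147], [0.266, -0.801, -0.536], [-0.002, 0.556, -0.831]] [ 1.1069916   0.55192822 -3.45065752] 0.02355803324146167
6.0833 [0.44753297 0.16021697 0.20374322] [ 0.03052866 -0.20215884 -3.46536946]
```

View pics/w2.png

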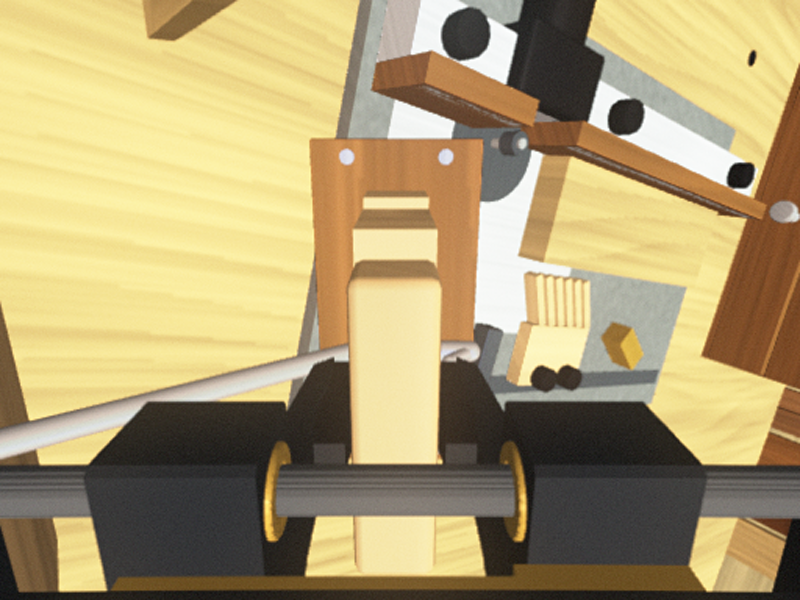

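The block is tilted 34° with no contact force. The nose and barb stick out to the right of the handle at (442–480, 345–358). Next I measure them in the tool frame.

```bash
cat > tf.py <<'E'
from h import *
np.set_printoptions(suppress=True,precision=1,linewidth=150)
s=arm.sense();R=np.array(s['tool_rot'])
p,P=cloud('wrist');T=(P-np.array(s['position']))@R*1000
x,y,z=T[...,0],T[...,1],T[...,2]
m=(abs(y)<16)&(abs(z+31)<6)&(x<50);print('handle top z',np.median(z[m]),'y',np.percentile(y[m],[2,50,98]),'x',np.percentile(x[m],[1,99]))
for r in((-40,0),(0,48)):
    k=m&(x>r[0])&(x<r[1]);print(' ',r,np.median(z[k]),np.percentile(y[k],[3,97]))
k=(y>36)&(y<-0)|((abs(y)<34)&(z>74)&(z<90));
so=(abs(y)<60)&(x>50)&(x<95)&(z>50)&(z<75);print('sole top z',np.median(z[so]),[np.median(z[so&(y<-15)]),np.median(z[so&(y>15)])])
for lo in range(10,44,2):
    q=(abs(x)<12)&(y>=lo)&(y<lo+2)&(z>4)&(z<45)
    if q.sum()>2: print(lo,q.sum(),'z med/min/max',np.median(z[q]),z[q].min(),z[q].max(),'x',np.median(x[q]),x[q].min(),x[q].max())
for lo in range(-70,-10,5):
    q=(abs(x)<12)&(y>=lo)&(y<lo+5)&(z>-5)&(z<70)
    if q.sum()>2: print(lo,q.sum(),'z med/min',np.median(z[q]),np.percentile(z[q],10),'x',np.median(x[q]))
E
python3 tf.py
```

```text
handle top z -30.166125377490005 y [-13.4  -1.6  11.7] x [-45.2  44. ]
  (-40, 0) -30.27552276497307 [-13.    9.9]
  (0, 48) -30.118748732020208 [-13.1  11.6]
sole top z 62.76091752432289 [np.float64(62.88002864643693), np.float64(62.641335788675036)]
14 11 z med/min/max 26.478920954743355 19.794457051665272 28.269976661000896 x 0.05969301834990685 -3.0494471296188075 2.079972750388078
16 47 z med/min/max 26.51478730056595 17.9498957939321 30.741569523488234 x 0.7451508685665683 -3.9073737622933367 3.0224271739083663
18 45 z med/min/max 26.81856699281999 18.49925166548067 29.559557257836207 x 1.0814366036528424 -0.6511824097187195 2.9666319584530925
20 39 z med/min/max 26.987099098188043 20.367511758049282 31.150272490666225 x 1.2841286466872748 -0.7258034764247687 2.872397617279739
22 35 z med/min/max 25.626207323183237 21.14338841013921 30.352943274165973 x 1.2683710174494152 -1.248703195896751 3.0358172175894764
24 38 z med/min/max 26.30468119873392 23.233225462879076 30.611134468160337 x 0.880636949513758 -2.113196083366287 2.9053440846415506
26 43 z med/min/max 27.12241440309617
[... 504 characters left out ...]
2527989389258
-60 197 z med/min -1.9025725962307476 -4.00964361888797 x 0.48506956914188554
-55 192 z med/min 1.1744106247298993 -0.7292433845035738 x 0.5501828707907664
-50 176 z med/min 4.716011376754809 2.5883176094756686 x 0.7553128419984898
-45 161 z med/min 8.094864413682892 6.023861816098422 x 0.5190078408167782
-40 205 z med/min 12.289409124632208 9.764715840186115 x 0.6208099145817881
-35 362 z med/min 62.37186563631067 13.823159352624796 x 0.812142326259323
-30 304 z med/min 62.66045854092022 18.659254650860138 x 1.4581142719116293
-25 211 z med/min 24.62993684458542 -2.0370806444137206 x 2.0253575129602472
-20 51 z med/min -0.4791955514900042 -4.471284733239119 x 8.329967879605146
```

In the tool frame the slot centre is 28.8 mm beyond the TCP and the nose axis is at about 29.4 to 30 mm. The tilt matches. I now raise along the tool normal to feel the slot floor touch the nose.

```bash
python3 -m inch '[[15,-0.15,0.54,0.83,0,0,0],[15,-0.3,1.07,1.66,0,0,0],[15,-0.37,1.34,2.08,0,0,0],[15,-0.37,1.34,2.08,0,0,0],[15,-0.37,1.34,2.08,0,0,0]]'; for i in 1 2 3; do python3 -m inch '[[15,-0.07,0.27,0.42,0,0,0],[15,-0.07,0.27,0.42,0,0,0],[15,-0.07,0.27,0.42,0,0,0]]' | grep -E "pos|ft"; done
```

```text
t: 6.5
position: [0.4474, 0.1612, 0.2065]
tool_rot: [[0.964, 0.219, 0.149], [0.265, -0.8, -0.538], [0.001, 0.559, -0.829]]
ft_force: [-0.5, 1.2, -3.2]
finger_gap: 0.0238
position: [0.4471, 0.1617, 0.2065]
ft_force: [0.2, 0.5, -3.4]
position: [0.4469, 0.1617, 0.2067]
ft_force: [1.8, -2.8, -6.7]
position: [0.4468, 0.1618, 0.2067]
ft_force: [3.8, -4.4, -9.7]
```

```bash
python3 -m inch '[[15,0.12,-0.45,-0.7,0,0,0],[15,0.25,-0.9,-1.4,0,0,0],[15,0.25,-0.9,-1.4,0,0,0],[15,0.25,-0.9,-1.4,0,0,0]]'; for i in 1 2 3; do python3 -m inch '[[15,0.22,-0.8,0.56,0,0,0],[15,0.44,-1.6,1.12,0,0,0],[15,0.66,-2.4,1.67,0,0,0],[15,0.66,-2.4,1.67,0,0,0],[15,0.66,-2.4,1.67,0,0,0]]' | grep -E "pos|ft"; done
```

```text
t: 7.58
position: [0.4473, 0.1616, 0.2064]
tool_rot: [[0.964, 0.22, 0.149], [0.266, -0.799, -0.539], [0.001, 0.559, -0.829]]
ft_force: [-0.1, 0.5, -3.1]
finger_gap: 0.0236
position: [0.4479, 0.1589, 0.2078]
ft_force: [0.2, -0.2, -2.6]
position: [0.4486, 0.1565, 0.2095]
ft_force: [0.2, -0.3, -3.6]
position: [0.4492, 0.1541, 0.2111]
ft_force: [-0.3, 0.0, -2.2]
```

```bash
for i in 1 2 3; do python3 -m inch '[[15,0.22,-0.8,0.56,0,0,0],[15,0.44,-1.6,1.12,0,0,0],[15,0.66,-2.4,1.67,0,0,0],[15,0.66,-2.4,1.67,0,0,0],[15,0.66,-2.4,1.67,0,0,0]]' | grep -E "pos|ft"; done
```

```text
position: [0.4499, 0.1517, 0.2128]
ft_force: [-0.8, 0.2, -3.4]
position: [0.4505, 0.1493, 0.2144]
ft_force: [0.4, 0.1, -2.4]
position: [0.4512, 0.1469, 0.2161]
ft_force: [-0.1, -0.3, -2.6]
```

```bash
for i in 1 2 3 4; do python3 -m inch '[[15,0.22,-0.8,0.56,0,0,0],[15,0.44,-1.6,1.12,0,0,0],[15,0.66,-2.4,1.67,0,0,0],[15,0.66,-2.4,1.67,0,0,0],[15,0.66,-2.4,1.67,0,0,0]]' | grep -E "pos|ft"; done
```

```text
position: [0.4519, 0.1445, 0.2178]
ft_force: [-0.0, 0.1, -3.2]
position: [0.4526, 0.1421, 0.2195]
ft_force: [-0.6, 0.4, -3.6]
position: [0.4532, 0.1397, 0.2211]
ft_force: [0.3, -0.1, -3.1]
position: [0.4539, 0.1373, 0.2228]
ft_force: [0.2, -1.2, -3.1]
```

```bash
for i in 1 2 3 4 5 6; do python3 -m inch '[[15,0.22,-0.8,0.56,0,0,0],[15,0.44,-1.6,1.12,0,0,0],[15,0.88,-3.2,2.23,0,0,0],[15,0.88,-3.2,2.23,0,0,0],[15,0.88,-3.2,2.23,0,0,0]]' | grep -E "pos|ft"; done
```

```text
position: [0.4548, 0.134, 0.2251]
ft_force: [0.5, -0.3, -2.5]
position: [0.4556, 0.1309, 0.2273]
ft_force: [-0.7, 0.6, -3.1]
position: [0.4565, 0.1277, 0.2296]
ft_force: [0.2, 0.0, -3.5]
position: [0.4574, 0.1244, 0.2318]
ft_force: [0.1, -0.0, -2.7]
position: [0.4583, 0.1213, 0.234]
ft_force: [0.2, -0.5, -3.2]
position: [0.4592, 0.1181, 0.2362]
ft_force: [0.7, -1.0, -3.2]
```

```bash
python3 -m inch '[[15,4.4,-16,11,0,0,0],[15,8.8,-32,22,0,0,0],[15,13,-48,33,0,0,0],[15,13,-64,43,0.1,0.028,0],[15,13,-84,53,0.2,0.055,0],[15,13,-104,63,0.3,0.083,0],[15,13,-124,63,0.4,0.11,0],[15,13,-144,63,0.5,0.138,0],[15,13,-164,63,0.585,0.162,0],[15,13,-174,63,0.589,0.162,0],[15,13,-174,63,0.589,0.162,0],[15,13,-174,63,0.589,0.162,0]]'
python3 - <<'E'
from h import *
b=cap('top');cv2.imwrite('pics/t3.png',cv2.resize(b[115:245,270:430],(800,650))[:600])
pt,P=cloud('top')
np.set_printoptions(suppress=True,precision=4)
m=(P[...,2]>.044)&(P[...,2]<.055)&(P[...,0]>.46)&(P[...,0]<.588)&(P[...,1]>-.4)&(P[...,1]<-.06)
m=cv2.morphologyEx(m.astype(np.uint8),cv2.MORPH_OPEN,np.ones((9,9)))
n,l,st,ce=cv2.connectedComponentsWithStats(m)
for i in range(1,n):
    if st[i,4]>500:
        Q=P[l==i];r=cv2.minAreaRect((Q[:,:2]*1000).astype(np.float32));print(st[i],r,np.median(Q[:,2]),cv2.boxPoints(r).round(1).tolist())
s=arm.sense();print(s['t'],s['position'],np.round(s['tool_rot'],3).tolist(),s['ft_force'])
E
```

```text
t: 15.25
position: [0.4717, -0.0563, 0.2987]
tool_rot: [[0.965, 0.264, -0.005], [0.264, -0.965, 0.016], [-0.001, -0.017, -1.0]]
ft_force: [0.0, 0.8, -3.1]
finger_gap: 0.0236
[ 360  176   41   34 1034] ((546.44873046875, -320.05194091796875), (101.47840118408203, 80.71600341796875), 87.34418487548828) 0.04952034439640307 [[503.79998779296875, -368.8999938964844], [584.4000244140625, -372.6000061035156], [589.0999755859375, -271.20001220703125], [508.5, -267.5]]
15.3 [ 0.4717 -0.0552  0.2987] [[0.964, 0.266, -0.005], [0.266, -0.964, 0.016], [-0.0, -0.017, -1.0]] [-0.0394  0.6544 -2.9604]
```

View pics/t3.png

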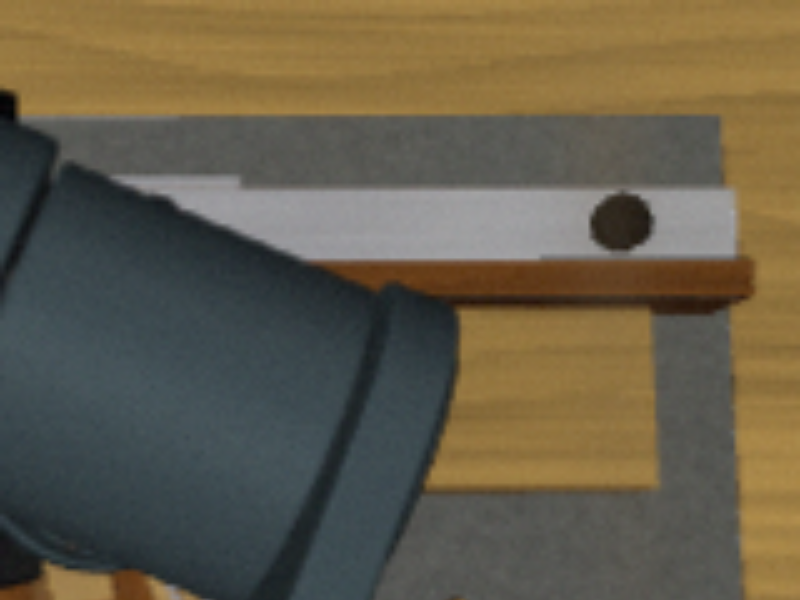

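The arm covers half of the board. Its rear end shows at crop (655,310)–(660,488) and its near edge along row 488. I compute from those and then move the held block behind the rear end for a clear view.

```bash
cat > edge.py <<'E'
from h import *
def onplane(c,u,v,h):
    q=w(c,np.atleast_1d(u),np.atleast_1d(v),np.ones(np.size(u)))  # depth 1 points
    d=q-c['t'];k=(h-c['t'][2])/d[:,2];return c['t']+d*k[:,None]
E
python3 - <<'E'
from edge import *
c=load('top')
cu=np.array([440,655,656,659.]);cv_=np.array([488,488,320,480.])
print(onplane(c,270+cu/5-.4,115+cv_/5-.4,.05).round(4))
E
python3 -m inch '[[15,0,-25,0,-0.016,-0.005,0],[15,0,-55,0,-0.016,-0.005,0.1],[15,0,-90,0,-0.016,-0.005,0.2],[15,5,-125,0,-0.016,-0.005,0.3],[15,10,-160,0,-0.016,-0.005,0.4],[15,15,-195,0,-0.016,-0.005,0.5],[15,20,-230,0,-0.016,-0.005,0.6],[15,25,-265,0,-0.016,-0.005,0.7],[15,30,-300,0,-0.016,-0.005,0.8],[15,40,-335,0,-0.016,-0.005,0.9],[15,50,-370,0,-0.016,-0.005,1],[15,60,-405,0,-0.016,-0.005,1.1]]'
python3 -m inch '[[15,3,-20,0,0,0,0.1],[15,5,-30,0,0,0,0.2],[15,5,-30,0,0,0,0.217],[15,5,-30,0,0,0,0.217],[15,5,-30,0,0,0,0.217]]'
```

```text
[[ 0.4958 -0.2639  0.05  ]
 [ 0.4984 -0.3695  0.05  ]
 [ 0.5821 -0.3714  0.05  ]
 [ 0.5024 -0.3716  0.05  ]]
t: 16.3
position: [0.5342, -0.4597, 0.2987]
tool_rot: [[0.193, 0.981, -0.006], [0.981, -0.193, -0.007], [-0.008, -0.004, -1.0]]
ft_force: [0.4, -0.2, -3.0]
finger_gap: 0.0235
t: 16.72
position: [0.5384, -0.4889, 0.299]
tool_rot: [[-0.015, 1.0, -0.004], [1.0, 0.015, -0.008], [-0.008, -0.004, -1.0]]
ft_force: [0.3, -0.0, -1.7]
finger_gap: 0.0239
```

Run:
```python
from edge import *
b=cap('top');cv2.imwrite('pics/t4.png',cv2.resize(b[160:220,270:430],(800,300),interpolation=cv2.INTER_CUBIC))
a=cap('wrist');cv2.imwrite('pics/w3.png',cv2.resize(a,(800,600),interpolation=cv2.INTER_CUBIC))
cv2.imwrite('pics/both.png',np.vstack([cv2.resize(b[160:220,270:430],(640,240),interpolation=cv2.INTER_CUBIC),cv2.resize(a[:270],(640,337),interpolation=cv2.INTER_CUBIC)]))
s=arm.sense();print(s['t'],s['position'],np.round(s['tool_rot'],3).tolist(),s['ft_force'])
```

```text
16.8167 [ 0.53802094 -0.4893392   0.29970916] [[-0.015, 1.0, -0.003], [1.0, 0.015, -0.008], [-0.008, -0.003, -1.0]] [-0.861316    0.64602587 -2.94698545]
```

View pics/both.png

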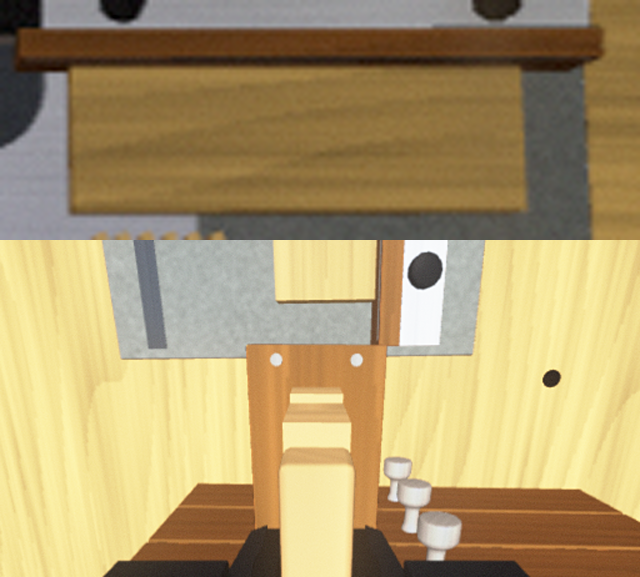

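The top view shows the whole board, from crop (70,67) to (526,212). The wrist view shows its rear edge at row 300, from column 275 to the fence at 377, with the sole ahead of it. Next I fit both.

```bash
python3 - <<'E'
from edge import *
np.set_printoptions(suppress=True,precision=1,linewidth=150)
for n in('top','wrist'):
    p,P=cloud(n);X,Y,Z=P[...,0]*1e3,P[...,1]*1e3,P[...,2]*1e3
    m=(Z>44)&(Z<56)&(X>480)&(X<600)&(Y>-400)&(Y<-60)
    print(n,m.sum(),'z',np.median(Z[m&(X<570)&(X>510)]))
    r=[];
    for x0 in range(505,580,6):
        q=m&(X>=x0)&(X<x0+6); 
        if q.sum()>5: r.append((x0+3,np.percentile(Y[q],1.5)))
    r=np.array(r);f=np.polyfit(r[:,0],r[:,1],1);print(' rear y at x=541:',np.polyval(f,541),'slope',np.degrees(f[0]),r[:,1])
    r=[]
    for y0 in range(-360,-100,10):
        q=m&(Y>=y0)&(Y<y0+10)
        if q.sum()>5: r.append((y0+5,np.percentile(X[q],1.5)))
    r=np.array(r);f=np.polyfit(r[:,0],r[:,1],1);print(' near edge x at y=-370:',np.polyval(f,-370),'yaw',90-np.degrees(f[0]),r[:,1])
c=load('top')
cu=np.array([70,520,90,510,528,524.])/4+270-.4;cvv=np.array([212,211,213,211,200,90.])/4+160-.4
print('px',onplane(c,cu,cvv,.05)*1e3)
c=load('wrist')
print('wpx',onplane(c,np.array([275,275,285,370])/1.25-.1,(np.array([245,298,300,299.5])-240)/1.25-.1,.05)*1e3)
# fence face
p,P=cloud('top');X,Y,Z=P[...,0]*1e3,P[...,1]*1e3,P[...,2]*1e3
m=(Z>74)&(Z<90)&(Y>-340)&(Y<-120)&(X>560)&(X<620)
r=np.array([(y+10,np.percentile(X[m&(Y>=y)&(Y<y+20)],2)) for y in range(-340,-130,20)]);f=np.polyfit(r[:,0],r[:,1],1);print('fence top near edge x at -370',np.polyval(f,-370),'yaw',90-np.degrees(f[0]))
E
sed -i "s/^p,P=cloud.*$/p,P=cloud('wrist');T=(P-np.array(s['position']))@R*1000/" tf.py; python3 tf.py | head -4
python3 - <<'E'
from h import *
np.set_printoptions(suppress=True,precision=1)
s=arm.sense();R=np.array(s['tool_rot']);p,P=cloud('wrist');T=(P-np.array(s['position']))@R*1000;x,y,z=T[...,0],T[...,1],T[...,2]
so=(abs(y)<60)&(x>50)&(x<95)&(z>56)&(z<69);print('sole y edges',np.percentile(y[so],[1,99]),'x front',np.percentile(x[so],99.5))
for q in((52,60),(60,68),(68,76)): k=so&(x>q[0])&(x<q[1]);print(q,np.percentile(y[k],[2,98]),np.median(z[k]),[np.median(z[k&(y<-18)]),np.median(z[k&(y>18)])])
E
```

```text
top 4137 z 49.48047034257819
 rear y at x=541: -365.4338035084772 slope 1.5925822137064274 [-367.3 -366.4 -364.4 -366.6 -363.9 -365.9 -366.  -364.3 -366.1 -366.4 -364.7 -364.3 -363.4]
 near edge x at y=-370: 499.3029896230308 yaw 91.49983898594371 [499.3 499.3 498.3 498.1 497.7 497.4 497.1 496.9 496.7 496.4 496.6 495.9 495.7 495.2 495.1 494.9 494.8 494.4 494.2 493.9 493.7 493.4 493.  493.1
 492.6 492.7]
wrist 4021 z 50.50842846914516
 rear y at x=541: -368.58724250201374 slope 1.516930909241091 [-369.4 -369.4 -369.2 -369.  -368.8 -368.8 -368.7 -368.2 -368.  -368.  -367.8 -367.8 -367.7]
 near edge x at y=-370: 499.514479725252 yaw 91.10338413157987 [499.4 498.9 498.7 498.8]
px [[ 490.5  -90.4   50. ]
 [ 498.  -367.1   50. ]
 [ 490.2 -102.7   50. ]
 [ 497.9 -360.9   50. ]
 [ 504.9 -372.1   50. ]
 [ 573.3 -370.8   50. ]]
wpx [[ 498.7 -325.7   50. ]
 [ 497.9 -368.1   50. ]
 [ 507.  -369.6   50. ]
 [ 584.2 -368.2   50. ]]
fence top near edge x at -370 589.6520237696105 yaw 91.54430435881552
handle top z -29.772424959691172 y [-12.3  -0.2  12.6] x [-43.3  45.7]
  (-40, 0) -28.665070919535477 [-11.8  10.9]
  (0, 48) -30.131614416706444 [-11.9  11.6]
sole top z 61.26964464816025 [np.float64(61.309170457996146), np.float64(61.444880474927245)]
sole y edges [-34.5  33.8] x front 80.9087887303027
(52, 60) [-34.2  33.4] 61.73093697903988 [np.float64(61.656919589388835), np.float64(61.81214197832936)]
(60, 68) [-33.7  32.9] 61.38553773583335 [np.float64(61.33200502080523), np.float64(61.53640803125101)]
(68, 76) [-33.8  33.1] 61.06223597454256 [np.float64(61.01531251715735), np.float64(61.178158543851765)]
```

The two views agree on these values:
- **Board:** the rear end middle is at about (544.4, -368.7, 50) mm and the yaw is 91.5°.
- **Block:** it has pitched about 2° nose-up in the grip, so I correct for that.

I move over the board and stop about 10 mm above it, with the heel about 7 mm behind the end.

```bash
python3 -m inch '[[15,1,15,0,-0.008,-0.002,0.003],[15,2,35,0,-0.016,-0.004,0.006],[15,3,58,0,-0.024,-0.006,0.009],[15,4,82,-5,-0.03,-0.007,0.011],[15,4.8,106,-20,-0.03,-0.007,0.011],[15,4.8,130,-40,-0.03,-0.007,0.011],[15,4.8,150,-60,-0.03,-0.007,0.011],[15,4.8,165,-80,-0.03,-0.007,0.011],[15,4.8,172,-100,-0.03,-0.007,0.011],[15,4.8,173,-112,-0.03,-0.007,0.011],[15,4.8,173,-115,-0.03,-0.007,0.011],[15,4.8,173,-115,-0.03,-0.007,0.011]]' 55
python3 - <<'E'
from h import *
np.set_printoptions(suppress=True,precision=1)
cap('wrist');s=arm.sense();print(s['position']*1 if hasattr(s['position'],'dtype') else s['position'],np.round(s['tool_rot'],3).tolist(),s['ft_force'])
p,P=cloud('wrist');X,Y,Z=[P[...,i]*1e3 for i in range(3)]
R=np.array(s['tool_rot']);T=(P-np.array(s['position']))@R*1000;x,y,z=T[...,0],T[...,1],T[...,2]
h=(abs(y)<16)&(abs(z+30)<6)&(x<50)
so=(abs(y)<45)&(x>40)&(x<95)&(z>54)&(z<70)
for nm,m in(('handle',h),('sole',so)):
    A=np.c_[X[m]-543,Y[m]+316,np.ones(m.sum())];f=np.linalg.lstsq(A,Z[m],rcond=None)[0];r=abs(A@f-Z[m])<1;f=np.linalg.lstsq(A[r],Z[m][r],rcond=None)[0];print(nm,r.sum(),'slope x,y deg',np.degrees(f[:2]),'z at slot',f[2], 'tool x',np.percentile(x[m][r],[1,99]),'X',np.percentile(X[m][r],[1,99]))
m=(Z>44)&(Z<56)&(X>490)&(X<575)&(Y>-400)&(Y<-90)
print('board z',np.median(Z[m]))
for y0 in range(-240,-110,20):
    q=m&(Y>=y0)&(Y<y0+20)
    if q.sum()>5: print(y0+10,q.sum(),np.percentile(X[q],1.5),np.median(Z[q]))
E
```

```text
t: 17.82
position: [0.5417, -0.3179, 0.1839]
tool_rot: [[-0.025, 1.0, 0.003], [0.999, 0.026, -0.037], [-0.037, 0.002, -0.999]]
ft_force: [0.4, -0.4, -3.6]
finger_gap: 0.0235
[ 0.5 -0.3  0.2] [[-0.025, 1.0, 0.005], [0.999, 0.025, -0.038], [-0.039, 0.004, -0.999]] [-0.2 -0.5 -3.5]
handle 7237 slope x,y deg [-0.  -0.4] z at slot 213.6173191234556 tool x [-42.7  45.3] X [529.5 552.2]
sole 4969 slope x,y deg [ 0.  -0.2] z at slot 120.74772358502912 tool x [40.8 81.5] X [505.7 574. ]
board z 50.44137892334927
-230 2624 495.5625435780622 50.36169646951291
-210 2852 495.1673553455167 50.45308725260389
-190 3002 494.73588418862494 50.507049227319634
```

The block is level (≤0.4°), centred to 1 mm, and 55 mm above the board. I lower it.

```bash
python3 -m inch '[[15,1,0,-10,0,0,0],[15,1,0,-22,0,0,0],[15,1,0,-34,0,0,0],[15,1,0,-43,0,0,0],[15,1,0,-48,0,0,0],[15,1,0,-51,0,0,0],[15,1,0,-52,0,0,0],[15,1,0,-52,0,0,0],[15,1,0,-52,0,0,0]]'; for i in 1 2 3; do python3 -m inch '[[15,0,0,-0.5,0,0,0],[15,0,0,-1,0,0,0],[15,0,0,-1,0,0,0],[15,0,0,-1,0,0,0]]' | grep -E "pos|ft"; done
```

```text
t: 18.62
position: [0.5432, -0.3181, 0.1326]
tool_rot: [[-0.026, 1.0, 0.004], [0.999, 0.026, -0.038], [-0.038, 0.003, -0.999]]
ft_force: [-0.1, -0.0, -2.6]
finger_gap: 0.0237
position: [0.543, -0.3179, 0.1314]
ft_force: [0.2, 0.5, -2.8]
position: [0.5429, -0.3178, 0.1301]
ft_force: [0.2, 0.0, -3.5]
position: [0.5429, -0.3178, 0.1291]
ft_force: [0.1, 1.1, -2.7]
```

```bash
for i in 1 2 3; do python3 -m inch '[[15,0,0,-0.5,0,0,0],[15,0,0,-0.5,0,0,0],[15,0,0,-0.5,0,0,0]]' | grep -E "pos|ft"; done
```

```text
position: [0.543, -0.3179, 0.1287]
ft_force: [-0.6, 1.2, -2.0]
position: [0.543, -0.3181, 0.1285]
ft_force: [-0.7, -0.9, -0.3]
position: [0.5431, -0.3182, 0.1284]
ft_force: [-1.0, -0.8, 5.9]
```

Contact came at TCP z≈128.6, as expected. I back off 1.3 mm and draw the heel up in 1 mm steps.

```bash
python3 -m inch '[[15,0,0,0.6,0,0,0],[15,0,0,1.3,0,0,0],[15,0,0,1.3,0,0,0],[15,0,0,1.3,0,0,0]]' | grep -E "pos|ft"; python3 -m inch '[[15,0,1,0,0,0,0],[15,-0.1,2,0,0,0,0],[15,-0.1,3,0,0,0,0],[15,-0.1,3,0,0,0,0],[15,-0.1,3,0,0,0,0]]'| grep -E "pos|ft"; for i in 1 2; do python3 -m inch '[[15,0,0.5,0,0,0,0],[15,0,1,0,0,0,0],[15,0,1,0,0,0,0],[15,0,1,0,0,0,0]]' | grep -E "pos|ft"; done
```

```text
position: [0.5429, -0.3177, 0.1286]
ft_force: [-0.4, -0.9, -1.7]
position: [0.5427, -0.3144, 0.1286]
ft_force: [0.3, 0.1, -2.5]
position: [0.5427, -0.3137, 0.1287]
ft_force: [0.3, 0.1, -4.0]
position: [0.5427, -0.3128, 0.1289]
ft_force: [-0.0, -0.2, -3.1]
```

```bash
for i in 1 2 3 4; do python3 -m inch '[[15,0,0.5,0,0,0,0],[15,0,0.5,0,0,0,0],[15,0,0.5,0,0,0,0],[15,0,0.5,0,0,0,0]]' | grep -E "pos|ft"; done
```

```text
position: [0.5428, -0.3124, 0.129]
ft_force: [-0.3, -0.5, -3.0]
position: [0.5428, -0.3118, 0.1289]
ft_force: [-0.7, -0.9, -3.2]
position: [0.5428, -0.3114, 0.129]
ft_force: [-0.4, 0.3, -3.6]
position: [0.5428, -0.3108, 0.1289]
ft_force: [0.1, 0.6, -2.7]
```

```bash
for i in 1 2 3; do python3 -m inch '[[15,0,0.5,0,0,0,0],[15,0,0.5,0,0,0,0],[15,0,0.5,0,0,0,0]]' | grep -E "pos|ft"; done
```

```text
position: [0.5428, -0.3103, 0.1289]
ft_force: [-0.3, -0.0, -3.4]
position: [0.5428, -0.3098, 0.1289]
ft_force: [-0.7, 0.4, -2.4]
position: [0.5428, -0.3094, 0.129]
ft_force: [0.5, -0.5, -2.2]
```

```bash
for i in 1 2 3; do python3 -m inch '[[15,0,0.5,0,0,0,0],[15,0,0.5,0,0,0,0],[15,0,0.5,0,0,0,0]]' | grep -E "pos|ft"; done
```

```text
position: [0.5428, -0.3091, 0.129]
ft_force: [-0.5, -1.3, -3.6]
position: [0.5429, -0.3089, 0.1292]
ft_force: [-0.8, -3.5, -1.7]
position: [0.5429, -0.3081, 0.1291]
ft_force: [-0.7, -3.7, -2.0]
```

Heel contact was felt at y≈-309.0 mm (3.5 N), with under 1 mm of push. I lower lightly and let go.

```bash
python3 -m inch '[[15,0,0,-0.5,0,0,0],[15,0,0,-0.9,0,0,0],[15,0,0,-0.9,0,0,0],[15,0,0,-0.9,0,0,0]]' | grep -E "pos|ft"; python3 -m inch '[[15,0,0,-0.3,0,0,0],[15,0,0,-0.3,0,0,0],[15,0,0,-0.3,0,0,0]]' | grep -E "pos|ft"
```

```text
position: [0.5431, -0.3084, 0.1289]
ft_force: [-0.6, -4.6, 4.2]
position: [0.5432, -0.3086, 0.1287]
ft_force: [-1.9, -4.8, 5.7]
```

```bash
python3 -m inch '[[26,0,0,0,0,0,0],[30,0,0,0,0,0,0],[36,0,0,0,0,0,0],[42,0,0,0,0,0,0],[48,0,0,0,0,0,0],[52,0,0,0,0,0,0],[52,0,0,0,0,0,0],[52,0,0,0,0,0,0]]'; python3 -m inch '[[52,0,0,5,0,0,0],[52,0,0,15,0,0,0],[52,0,0,30,0,0,0],[52,0,0,55,0,0,0],[52,0,0,80,0,0,0],[52,0,-10,110,0.03,0,0],[52,0,-20,140,0.037,0,0],[52,0,-30,150,0.037,0,0],[52,0,-30,150,0.037,0,0]]'
python3 - <<'E'
from edge import *
a=cap('wrist');cv2.imwrite('pics/w4.png',cv2.resize(a,(800,600),interpolation=cv2.INTER_CUBIC));b=cap('top')
np.set_printoptions(suppress=True,precision=1)
s=arm.sense();print(s['t'],s['position'],s['ft_force'],s['finger_gap'])
p,P=cloud('wrist');X,Y,Z=[P[...,i]*1e3 for i in range(3)]
h=(abs(Z-158)<4)&(abs(X-543)<25)&(abs(Y+309)<60)
so=(abs(Z-65)<4)&(abs(X-543)<45)&(Y>-400)&(Y<-215)
for nm,m in(('handle',h),('sole',so)):
    A=np.c_[X[m]-543,Y[m]+309,np.ones(m.sum())];f=np.linalg.lstsq(A,Z[m],rcond=None)[0];r=cv2.minAreaRect(np.c_[X[m],Y[m]].astype(np.float32));print(nm,m.sum(),'slopes deg',np.degrees(f[:2]),'z',f[2],r,cv2.boxPoints(r).tolist())
m=(Z>46)&(Z<55)&(X>490)&(X<575)&(Y>-400)&(Y<-90);print('board z',np.median(Z[m]))
for y0 in range(-380,-110,20):
    q=m&(Y>=y0)&(Y<y0+20)
    if q.sum()>5: print(y0+10,q.sum(),np.percentile(X[q],1.5))
E
```

```text
t: 25.87
position: [0.5428, -0.3078, 0.1277]
tool_rot: [[-0.026, 1.0, 0.004], [0.999, 0.026, -0.037], [-0.037, 0.003, -0.999]]
ft_force: [0.1, -0.2, 0.6]
finger_gap: 0.0524
t: 26.62
position: [0.544, -0.3409, 0.2833]
tool_rot: [[-0.024, 1.0, 0.01], [1.0, 0.024, -0.007], [-0.007, 0.01, -1.0]]
ft_force: [0.0, 0.5, -0.5]
finger_gap: 0.0521
26.7167 [ 0.5 -0.3  0.3] [ 0.4 -0.1 -0.5] 0.05200863537200911
handle 2954 slopes deg [0. 0.] z 158.0206339374063 ((542.4693603515625, -308.1570739746094), (23.877779006958008, 91.11331939697266), 1.172257423400879) [[529.6009521484375, -262.8542175292969], [531.4649658203125, -353.9484558105469], [555.3377685546875, -353.4599304199219], [553.4737548828125, -262.3656921386719]]
sole 5250 slopes deg [-0.   0.1] z 65.24196355551082 ((547.2339477539062, -297.89068603515625), (80.04560852050781, 163.03208923339844), 1.4753462076187134) [[505.12567138671875, -217.43212890625], [509.32318115234375, -380.41015625], [589.3422241210938, -378.3492431640625], [585.1447143554688, -215.3712158203125]]
board z 50.44621120717885
-370 55 497.86882314165007
-350 127 497.85608868062036
-330 142 497.0164224013348
-310 141 496.35522269299673
-290 151 496.41951776601945
-270 161 495.70819512304547
-250 164 495.0750632873333
-230 769 495.27804493431915
-210 1542 495.13310882210607
-190 1641 494.9761719854495
-170 306 495.3416197453925
```

View pics/w4.png

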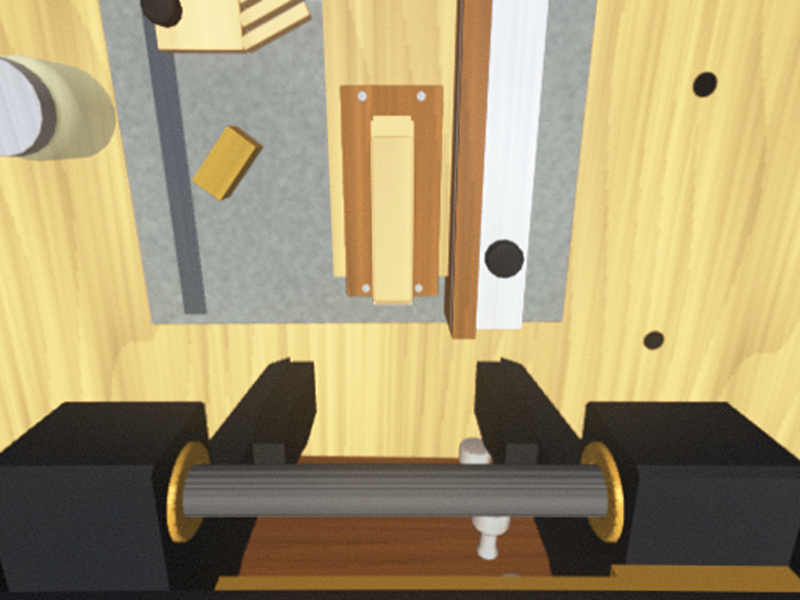

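The view shows the block sitting on the board, with the sole from (340,85) to (440,296), the board's rear edge at row 276 and the fingers clear. Last, I check the gap and the board's shift numerically.

Run:
```python
from edge import *
np.set_printoptions(suppress=True,precision=1)
c=load('wrist');g=cv2.cvtColor(c['p'],cv2.COLOR_BGR2GRAY).astype(int);S=c['p'][...,2].astype(int)-c['p'][...,0]
for u in (214,215,216,217,282,283,284): print(u,'R-B',S[168:184,u])
for v in (176.,176.5,177.): print(v,onplane(c,[216,283],[v,v],.05)*1e3)
p,P=cloud('wrist');X,Y,Z=[P[...,i]*1e3 for i in range(3)]
m=(abs(Z-50)<4)&(Y<-340)&(Y>-390)
for r in((497,504),(581,588)):
    q=m&(X>r[0])&(X<r[1]);print(r,q.sum(),np.sort(Y[q])[:6])
sole=(abs(Z-65)<4)&(X>510)&(X<575)&(Y<-340);print('sole rear y',np.percentile(Y[sole],[.5,1,2]),'expected heel-12')
p,P=cloud('top');X,Y,Z=[P[...,i]*1e3 for i in range(3)]
m=(Z>44)&(Z<56)&(X>500)&(X<580)&(Y>-150)&(Y<-60)
print('board front end y',np.median([Y[m&(X>=x)&(X<x+6)].max() for x in range(505,580,6) if (m&(X>=x)&(X<x+6)).any()]))
```

```text
214 R-B [102 101  98  97  96  95  98  96  80  31   3   8   8   7   4   4]
215 R-B [94 92 93 97 94 96 98 91 85 36  3  6  3  5  5  6]
216 R-B [95 92 90 97 94 94 96 95 86 36  5  4  8  6  8  5]
217 R-B [93 94 93 92 92 93 94 94 82 36  8  6  5  3  6  4]
282 R-B [ 96  97  99 100 101  98  98  97  65  13   7   1   8   6   7   3]
283 R-B [ 98  98  98  99  99 100  98  97  62  18   2   4   4   3   6   6]
284 R-B [ 98  97  97  97  97  97 100 101  74  34  18  20  24  23  22  24]
176.0 [[ 501.4 -368.2   50. ]
 [ 583.9 -366.4   50. ]]
176.5 [[ 501.4 -368.8   50. ]
 [ 583.9 -367.1   50. ]]
177.0 [[ 501.4 -369.4   50. ]
 [ 584.  -367.7   50. ]]
(497, 504) 122 [-368.5 -368.2 -368.  -368.  -367.9 -367. ]
(581, 588) 116 [-366.5 -366.4 -366.3 -366.3 -366.1 -365.9]
sole rear y [-379.9 -379.7 -378.7] expected heel-12
board front end y -91.73373631169603
```

```bash
python3 -c "
from workcell import close_job
print(close_job())"
```

```text
the job is handed in; nothing more can be done
None
```

The push block is off hook a and standing released on the board, and I handed the job in at about 27 s of the 72 s. The hand-in reports no verdict, so what follows is from my own checks.

**Unhooking:** I lifted the block 5 mm, backed it to the bend and tilted it 34° to match the nose. I then felt the slot floor touch the nose (about 8.5 N at most), backed off, and drew the block over the barb with no clear contact, about 1 N or less.

**Setting down:** The sole met the board with about 9 N. I drew the heel up in 0.5 mm steps until it touched at about 3.5 N, lowered again to about 9 N, and let go.

**Last checks, by wrist camera:**

| Check | Measured | Limit |
|---|---|---|
| Sole tilt | about 0.1° | 3° |
| Yaw against the board | about 0.3° | 4° |
| Off the board's middle | about 1 mm | 12 mm |
| Heel at the board's rear end | within about 0.5 mm | gap under 3 mm |
| Board shift | about 0.8 mm | 12 mm |

The gripper was open and well clear of everything.

**Disagreements and gaps:**
- The top camera's reading of the board's rear end was 2 to 3 mm off the wrist camera's. I went by the wrist camera and the felt contact.
- The block pitched about 2° in the grip on the way across. I corrected that before setting it down.
- I did not measure whether the other objects moved. I felt no contact with any of them.

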